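# Stand the inlet trumpet on its spacer and fit its sprung dust cap

### The arm

A 6-joint arm with a two-finger parallel gripper is mounted at the origin on the work surface. World frame = base frame: x ahead of the robot, y to its left, z up, the work surface at z = 0. Lengths are in mm, angles in rad, forces in N, time in s.
With the tool pointing down it reaches from about 275 to 750 mm from the base axis. Payload 10.2 kg.
Tool frame: the origin (TCP) lies midway between the tips of the shut fingers; the grasp point (between the pads) lies 19 mm behind it; z points along the fingers, y is the line along which they close (so a half turn about z gives the same grasp; the last joint's range is limited). The gripper opens to 85 mm and grips with 20 to 120 N. Pads are 22 mm wide; open, the fingers measure 114 mm over their backs; the gripper's body (76 mm by 85 mm) begins 54 mm behind the grasp point. The pads swing forward as they close: fully open they stand 13 mm farther back than shut.
Start: joints at [1.101, 0.313, 1.498, -0, 1.331, -0.223], TCP at [128.271, 509.095, 231.294] pointing down, gripper open.
Joint ranges: [-2.94, 2.94], [-0.97, 2.17], [0.19, 2.56], [-1.23, 4.37], [0.02, 3.11], [-2.88, 2.88]. Speed limits (rad/s): [2.39, 2.39, 3.01, 3.14, 3.14, 3.14].

### API

Orientations are given as a unit quaternion [w, x, y, z].
In Python, from rig import ctrl gives the robot as it stands.
- The arm moves only by the tool send_rows, never from a script. Its argument "targets" is a list of rows, each a list of 7 numbers: the closure, from -1 (fully open) to 1 (shut), so that 0 is half open, then the shift along the tool's x, y, z in m, then the turn, a rotation vector about the tool's x, y, z in rad. In form: [[claw, dx, dy, dz, ax, ay, az], ...]. A call has exactly 10 rows; each row shifts and turns the commanded pose from where the row before left it, along the tool's axes as they then stand; what a row does not reach is not made up. A row lasts 1/8 s, in which the tool goes at most 62.5 mm and 10.7 degrees, less where a joint would pass 70% of its speed; a pose out of reach is approached as far as the arm can. A call with a gripper value outside its range is refused whole. The fingers move at their own pace and stop on an object; "squeeze" is the grip in N (left out, the last holds). Time passes only in rows, so rows that do not move let the fingers close, or fill a call up. It gives the time, the measured TCP pose, the force, the opening and the grip force at its end, in the units of the state.
- ctrl.sense(): the state, without advancing time (a new reading comes with each control period).
- ctrl.capture(name): name is "scene" or "top" or "wrist"; returns a dict with "img" (400x640x3 uint8, red, green, blue), "camera_matrix" (3x3 intrinsics, pixels), "k1" (the pictures are not rectified: a ray, as slopes to the right and down, at radius r is drawn at 1 + k1 r^2 times it, then the intrinsics apply), "R" (3x3) and "t" (3): a world point X has camera coordinates R X + t. Camera axes: x right, y down, z forward; pixel columns grow to the right and rows downward; lengths in mm; the calibration is good to about 2 mm. A picture is of the moment at which its call begins. There is no depth.
- ctrl.finish_job(): hands the job in; it is judged then, once.
Trained networks look in a picture, given as the dict that the camera call returned (one of the last four; its "shot" number tells which), for a name from the list of things; names that differ only in an ending like _2 or _b are one class to them, and where a whole thing is asked for, a point or a joint stands for the part that bears it (a point fixed in the world has none). Each returns a list of dicts, best first, with "score" (0 to 1); they miss things now and then, are a little off and sometimes report something else, mostly with a low value. They report only what shows in the picture. A call takes as long as a camera call. They do not tell look-alikes from the thing itself.
- ctrl.boxes_of(query, picture): "extent" ([left, top, width, height] in pixels, round what is visible of it).
- ctrl.landmark_of(query, picture): "point" ([column, row] in pixels: a listed point, or the origin of a listed thing).
The state is a dict: "time_s": time; "joints": joint angles; "dq": joint speeds; "tau": joint torques, N m; "eef_pos": TCP position; "ee_rot": TCP orientation; "force": force on the tool from outside, world axes, zero at the start; "wrist_torque": the same for the moment, N m; "grip_width": opening from 0.0 (shut) to 1.0 (fully open); "grip_force": force on a finger pad.
Only numpy, scipy, OpenCV 4.12 (cv2) and the standard library are available. Lean on these libraries where they do the work, as an engineer would, in place of code of your own. Each camera call takes 0.05 s, during which the arm holds its last target. There are 200 camera calls.

### The job

Take the aluminium inlet trumpet out of the blue drip cradle and set it down gently, upright with its wide mouth up, on the black spacer block, centred over the block's bore, and let go so that it stands by itself without wobbling. Then pinch the two black tabs of the red dust cap together, set the cap flat down on the trumpet's mouth and release the tabs so that they spring out under the rim, leaving the capped trumpet standing on the block. Leave the other things on the shelf where they are and do not let the trumpet fall over.

Things in the scene. Friction and masses are not known exactly. Their poses are not given: they have to be found in the camera images.
- trumpet: turned aluminium inlet trumpet, loose, 0.26 kg, 105 mm tall along its z; origin at the centre of its narrow base, z out of the mouth. Base flange 50 mm dia., throat 42 mm dia. up to z 58, bell widening to a straight collar of 64 mm dia. from z 80 to the rim at 105: grip it across the collar. Starts leaning in the cradle, z 30 degrees from vertical
- trumpet_mouth (a point): centre of the trumpet's rim plane, 105 mm from the base; axes as the trumpet's. Inside the rim a lip 5 mm deep has a 50 mm bore; under it a groove of 59 mm dia. reaches to 20 mm below the rim
- cradle: blue sheet-steel drip cradle, fixed, tray 160 (x) by 100 (y) mm; origin under the tray's centre. The trumpet leans to its -x side: base on a sloping foot plate (centre x 35, z 34 mm), throat on an open V saddle 48 to 58 mm up the trumpet. The saddle is only 27 mm wide to either side: the collar is free. Lift the trumpet straight up: its base flange will not pass the saddle along the slope
- spacer: black phenolic spacer block, loose, 100 mm (x) by 80 mm (y) by 20 mm high, 0.3 kg, with a 30 mm bore through its centre and two 8 mm bolt holes; origin at the centre of the underside, z up
- spacer_top (a point): centre of the spacer's bore at its top face, 20 mm above the underside: the centre of the trumpet's base belongs here
- cap: red sprung dust cap, loose, 70 g, lying right way up on the shelf; origin at the centre of its underside, z up. Disc of 62 mm dia., z 12 to 16 mm, over a skirt of 44 mm dia. Two black tabs face each other across the cap's y axis; above the disc each is an upright ear 20 mm wide (x), 5 mm thick, z 16.5 to 42.5 mm
- cap_seat (a point): centre of the underside of the cap's disc, 12 mm above the cap's origin; fitted, the disc lies flat on the rim so that this point meets trumpet_mouth
- tab_left (a joint): inward slide of the tab at the cap's +y side, m: 0 free (sprung out), 0.006 fully pinched, at its stop. Spring: about 4 N to start, 9 N fully in. Under the disc the tab ends in a catch (z 1 to 5.5 mm) whose tip is 28 mm from the cap's axis when free, too wide for the 50 mm lip, and 22 mm when pinched
- tab_right (a joint): the same for the tab at the cap's -y side; both must be pinched for the cap to enter, and spring back to 0 under the lip when released
- float: copper float, 46 mm diameter and 68 mm high, standing; bystander, origin under its centre
- banjo_a: brass banjo fitting, eye of 30 mm diameter and 16 mm high with a stem to 58 mm along its x; bystander, origin under the eye
- banjo_b: second brass banjo fitting, same as the first; bystander
- caddy: yellow plastic jet caddy, 100 by 145 by 34 mm, with brass jets in its compartments; bystander, origin under its centre
- spanner: steel spanner, 170 mm long along its x, lying flat; bystander
- jar: amber jar with a black lid, 56 mm diameter and 75 mm high; bystander, origin under its centre
- cap_ears (a point): on the cap's axis midway between the ears, 30 mm above the cap's origin: pinch here from above, closing along the cap's y. Ears' outer faces are 48 mm apart when free, 36 mm when fully pinched; the outer faces stand on the disc's 62 mm top (z 16), which fingertips must not hit. Between the ears is a spring housing up to z 26 mm
Mind the look-alikes: they are no part of the job. Leave any green or pink look-alike of the trumpet alone.

How it is judged (in metres and radians):
On the way, in this order (a step that is already met when the one before it is completed fails the run):
1. the trumpet stands upright on the spacer, over its bore, released and steady (angle between trumpet's own z axis and vertical below 0.04 rad and distance between trumpet and spacer_top below 0.008 m and contact force between trumpet and the fingers below 0.05 N and angular speed of trumpet below 0.1 rad/s and linear speed of trumpet below 0.02 m/s), for 0.4 s.
2. the cap sits flat on the mouth with both tabs sprung out under the rim (distance between cap_seat and trumpet_mouth below 0.004 m and angle between the z axis of cap and the z axis of trumpet, either way round below 0.05 rad and value of joint each of tab_left, tab_right below 0.0015 m), for 0.2 s.
At the end, for the whole second after the job is handed in: Trumpet at rest upright (0.04 rad) on the flat-lying spacer, base centre within 8 mm of the bore centre at the top face; cap disc flat on the rim, its underside centre within 4 mm of the mouth centre and square to 0.05 rad; both tabs sprung out (under 1.5 mm inward travel) (all of step 2 and angle between trumpet's own z axis and vertical below 0.04 rad and distance between trumpet and spacer_top below 0.008 m and linear speed of trumpet below 0.02 m/s and angular speed of trumpet below 0.1 rad/s and angle between spacer's own z axis and vertical below 0.03 rad); the robot touches nothing.
It fails at once if the trumpet falls over (angle between trumpet's own z axis and vertical above 1.1 rad).
It fails at once if a bystander is moved by more than 25 mm (distance of any of float, banjo_a, banjo_b, caddy, spanner, jar from where it was at the start of the episode above 0.025 m).
It fails at once if the trumpet is dropped (falls out of the fingers by more than about 6 mm) (contact force between trumpet and the fingers below 0.05 N and linear speed of trumpet above 0.35 m/s).
It also fails if it takes over 64 s, if anything falls off the work surface, if the arm or the gripper's body presses on something with over 40 N, if the wrist force passes 120 N, or if a joint passes its speed limit or range.

## Working session

There is one attempt and no reset: what is moved stays moved. The work goes in short steps, Python scripts to look and compute and a tool call to move; the robot and the scene stay as the last step left them, time stands still between calls to the robot, and variables do not carry over. Pictures are saved under pics/ and viewed, at most 10 in all, crops included, and the job is handed in when it is done.

Besides the shell and the picture viewer there is one more tool, called by a JSON object that holds its "name" and its "arguments", one argument or row to a line. send_rows: Moves the arm, as the interface text tells. Its arguments: {"type":"object","properties":{"targets":{"type":"array"},"squeeze":{"type":"number"}},"required":["targets"]}

```bash
ls; mkdir -p pics; cat > h.py <<'E'
import numpy as np, cv2, json
from rig import ctrl
from scipy.spatial.transform import Rotation as Ro
def cap(n,save=None):
    p=ctrl.capture(n)
    if save: cv2.imwrite('pics/%s.png'%save,p['img'][:,:,::-1])
    return p
def ray(p,uv):
    K=np.array(p['camera_matrix']);k=p['k1']
    d=np.linalg.inv(K)@np.array([uv[0],uv[1],1.]);d=d[:2]
    rd=np.hypot(*d);r=rd
    for _ in range(50): r=rd/(1+k*r*r)
    d=d*(r/rd if rd>0 else 1)
    R=np.array(p['R']);t=np.array(p['t']).ravel()
    return -R.T@t, R.T@np.array([d[0],d[1],1.])
def atz(p,uv,z):
    o,d=ray(p,uv); return o+d*(z-o[2])/d[2]
def proj(p,X):
    c=np.array(p['R'])@np.asarray(X,float)+np.array(p['t']).ravel()
    d=c[:2]/c[2]; d=d*(1+p['k1']*(d@d)); return (np.array(p['camera_matrix'])@[d[0],d[1],1])[:2]
def tri(obs):
    A=np.zeros((3,3));b=np.zeros(3)
    for p,uv in obs:
        o,d=ray(p,uv);d/=np.linalg.norm(d);M=np.eye(3)-np.outer(d,d);A+=M;b+=M@o
    X=np.linalg.solve(A,b); return X,[np.linalg.norm(proj(p,X)-uv) for p,uv in obs]
def tool():
    s=ctrl.sense();q=s['ee_rot'];return np.array(s['eef_pos']),Ro.from_quat([q[1],q[2],q[3],q[0]])
np.set_printoptions(precision=1,suppress=True)
E
python3 - <<'E'
from h import *
s=ctrl.sense();print(s['eef_pos'],s['ee_rot'],s['force'],s['grip_width'])
P={n:cap(n,n+'0') for n in('scene','top')}
for n,p in P.items():
    print(n,-np.array(p['R']).T@np.array(p['t']).ravel())
    for q in['trumpet','trumpet_mouth','cradle','spacer','spacer_top','cap','cap_seat','cap_ears','float','banjo_a','caddy','spanner','jar']:
        print(q,[(np.round(a['point']).tolist(),round(a['score'],2)) for a in ctrl.landmark_of(q,p)])
im=np.hstack([cv2.imread('pics/scene0.png'),cv2.imread('pics/top0.png')])
E
```

```text
pics
[128.2 508.9 230.7] [-0.   0.1  1.  -0. ] [-0.4  0.5  0.9] 1.0020558784874216
scene [1090.2  745.8  938. ]
trumpet [([285.0, 174.0], 0.83), ([228.0, 153.0], 0.81), ([340.0, 154.0], 0.79), ([243.0, 175.0], 0.6)]
trumpet_mouth [([196.0, 156.0], 0.85), ([233.0, 192.0], 0.78), ([300.0, 143.0], 0.69), ([326.0, 135.0], 0.69)]
cradle [([293.0, 177.0], 0.88)]
spacer [([323.0, 244.0], 0.91)]
spacer_top [([322.0, 238.0], 0.93)]
cap [([387.0, 294.0], 0.55), ([352.0, 346.0], 0.22)]
cap_seat [([388.0, 289.0], 0.63)]
cap_ears [([387.0, 288.0], 0.56)]
float [([308.0, 293.0], 0.66)]
banjo_a [([345.0, 194.0], 0.53), ([397.0, 250.0], 0.48)]
caddy [([246.0, 236.0], 0.67), ([284.0, 171.0], 0.41)]
spanner [([344.0, 193.0], 0.19)]
jar [([352.0, 348.0], 0.63)]
top [ 388.3  -90.6 1054.6]
trumpet [([394.0, 191.0], 0.97), ([469.0, 151.0], 0.94), ([398.0, 276.0], 0.91), ([420.0, 149.0], 0.73), ([284.0, 178.0], 0.68), ([282.0, 175.0], 0.39)]
trumpet_mouth [([390.0, 124.0], 0.93), ([443.0, 278.0], 0.84), ([404.0, 209.0], 0.78), ([482.0, 114.0], 0.63)]
cradle [([402.0, 210.0], 0.73), ([395.0, 207.0], 0.63)]
spacer [([281.0, 180.0], 0.61), ([199.0, 195.0], 0.17)]
spacer_top [([283.0, 178.0], 0.8), ([237.0, 242.0], 0.41), ([197.0, 196.0], 0.19)]
cap [([203.0, 195.0], 0.63), ([401.0, 207.0], 0.15)]
cap_seat [([197.0, 196.0], 0.88)]
cap_ears [([200.0, 194.0], 0.7)]
float []
banjo_a [([236.0, 244.0], 0.68), ([338.0, 250.0], 0.44)]
caddy [([331.0, 117.0], 0.98)]
spanner [([282.0, 247.0], 0.64), ([240.0, 243.0], 0.46)]
jar [([172.0, 138.0], 0.9), ([282.0, 245.0], 0.17)]
```

View pics/scene0.png

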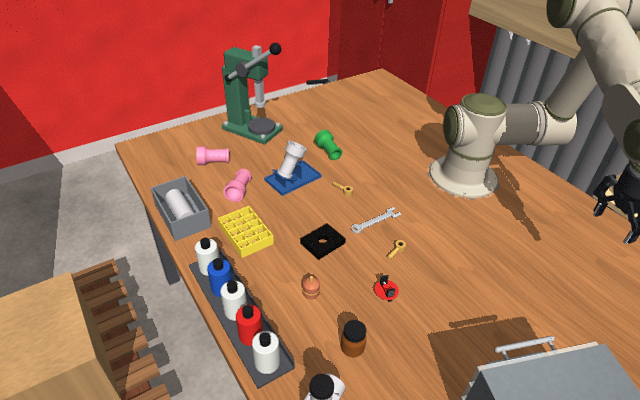

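View pics/top0.png

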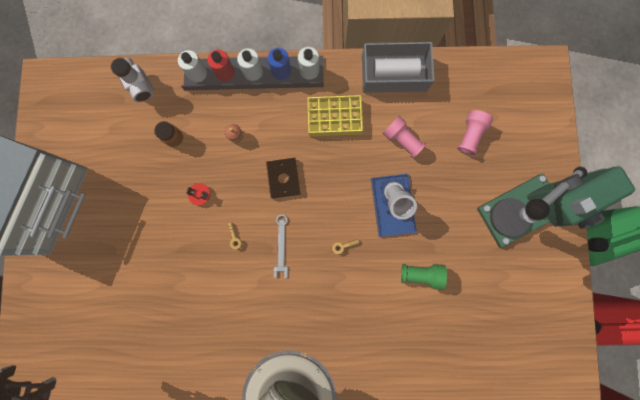

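```bash
python3 - <<'E'
from h import *
P={n:cap(n) for n in('scene','top')}
s,t=P['scene'],P['top']
def L(q,p): return [a['point'] for a in ctrl.landmark_of(q,p)]
def near(q,p,uv):
    l=L(q,p); return min(l,key=lambda a:np.hypot(a[0]-uv[0],a[1]-uv[1])) if l else None
for q,us,ut in[('trumpet',(285,174),(394,191)),('trumpet_mouth',(300,143),(404,209)),('cradle',(293,177),(400,208)),('spacer_top',(322,238),(283,178)),('cap_seat',(388,289),(197,196)),('cap_ears',(387,288),(200,194))]:
    a,b=near(q,s,us),near(q,t,ut); print(q,a,b,*tri([(s,a),(t,b)]))
for n,uv in dict(float=(233,132),jar=(168,133),banjo1=(236,243),banjo2=(338,249),cad=(334,116),span1=(282,220),span2=(281,270),fg=(412,273)).items(): print(n,atz(t,uv,20))
# tray corners from blue mask
for n,p in P.items():
    h=cv2.cvtColor(p['img'],cv2.COLOR_RGB2HSV); m=((h[...,0]>100)&(h[...,0]<125)&(h[...,1]>150)&(h[...,2]>50)).astype(np.uint8)
    m2=np.zeros_like(m)
    if n=='top': m2[165:245,365:425]=m[165:245,365:425]
    else: m2[150:200,260:325]=m[150:200,260:325]
    pts=np.argwhere(m2)[:,::-1].astype(np.float32)
    X=np.array([atz(p,q,3)[:2] for q in pts],np.float32)
    print(n,cv2.minAreaRect(X))
    if n=='top':
        g=(p['img'].max(2)<70).astype(np.uint8)[150:205,260:305]; pts=np.argwhere(g)[:,::-1]+[260,150]
        X=np.array([atz(p,q,20)[:2] for q in pts],np.float32); print('spacer',cv2.minAreaRect(X))
E
```

```text
trumpet [285.5, 172.7] [390.2, 189.5] [ 533.7 -267.8   48.5] [np.float64(0.3599956224121374), np.float64(0.44480014825031455)]
trumpet_mouth [299.5, 147.2] [401.3, 208.3] [ 476.5 -279.1  120. ] [np.float64(0.8108228877602802), np.float64(1.0730397304112034)]
cradle [291.7, 179.0] [391.2, 205.4] [ 500.3 -280.    -0.1] [np.float64(0.7772024034567072), np.float64(0.9518084972938351)]
spacer_top [321.7, 241.5] [284.4, 176.1] [579.2  11.9   7.6] [np.float64(0.9306813221902068), np.float64(0.9583395033244988)]
cap_seat [384.9, 289.0] [200.9, 196.5] [529.3 238.9   6.6] [np.float64(0.6574417859642565), np.float64(0.6162230204146331)]
cap_ears [388.4, 289.4] [199.0, 195.0] [529.5 245.3  12.6] [np.float64(1.0363007693759863), np.float64(0.9690533907321421)]
float [704.5 151.2  20. ]
jar [705.4 333.7  20. ]
banjo1 [400.6 138.   20. ]
banjo2 [ 382.8 -132.    20. ]
cad [ 744.6 -127.3   20. ]
span1 [460.5  15.5  20. ]
span2 [329.3  18.1  20. ]
fg [ 319.2 -322.7   20. ]
scene ((496.1605224609375, -294.9989013671875), (163.0496063232422, 123.582275390625), 6.034167766571045)Traceback (most recent call last):
  File "<stdin>", line 18, in <module>
cv2.error: OpenCV(4.12.0) /io/opencv/modules/imgproc/src/convhull.cpp:143: error: (-215:Assertion failed) total >= 0 && (depth == CV_32F || depth == CV_32S) in function 'convexHull'
```

```bash
cat >> h.py <<'E'
def rows(goal,Rg,n,frm=None):
    "per-row shift (m, tool axes) and turn for n equal rows, straight line from the present pose"
    p,R=frm or tool(); w=(R.inv()*Rg).as_rotvec()/n; out=[];P=p.copy();C=R
    step=(np.asarray(goal,float)-p)/n
    for i in range(n):
        out.append(np.r_[C.inv().apply(step)/1000,w]); C=C*Ro.from_rotvec(w)
    return out
def frame(z,y):
    z=np.array(z,float)/np.linalg.norm(z); y=np.array(y,float); y=y-z*(y@z); y/=np.linalg.norm(y)
    return Ro.from_matrix(np.c_[np.cross(y,z),y,z])
E
python3 - <<'E'
from h import *
p,R=tool();print(p,'\n',R.as_matrix().round(3))
w=cap('wrist','w0');Rc=np.array(w['R']);c=-Rc.T@np.array(w['t']).ravel()
print('cam in tool',R.inv().apply(c-p),'\n',(Rc@R.as_matrix()).round(3),w['camera_matrix'],w['k1'])
# rows to cap/spacer overview, tool down, y axis along world -y
for yy in ((0,-1,0),(0,1,0)):
  for n in (10,):
    print(np.array_str(np.array(rows((470,150,300),frame((0,0,-1),yy),n)),precision=4))
E
```

```text
[128.3 509.1 231.3] 
 [[-1.   0.2  0. ]
 [ 0.2  1.  -0. ]
 [-0.  -0.  -1. ]]
cam in tool [  71.9   -0.3 -141.8] 
 [[ 0.   1.   0. ]
 [-1.   0.  -0.3]
 [-0.3 -0.   1. ]] [[275.4   0.  320.5]
 [  0.  275.4 198.5]
 [  0.    0.    1. ]] -0.03688738413355692
[[-0.0419 -0.0265 -0.0069 -0.     -0.      0.2895]
 [-0.0477 -0.0134 -0.0069 -0.     -0.      0.2895]
 [-0.0496  0.0008 -0.0069 -0.     -0.      0.2895]
 [-0.0473  0.0149 -0.0069 -0.     -0.      0.2895]
 [-0.0411  0.0278 -0.0069 -0.     -0.      0.2895]
 [-0.0314  0.0383 -0.0069 -0.     -0.      0.2895]
 [-0.0192  0.0457 -0.0069 -0.     -0.      0.2895]
 [-0.0053  0.0493 -0.0069 -0.     -0.      0.2895]
 [ 0.009   0.0488 -0.0069 -0.     -0.      0.2895]
 [ 0.0225  0.0442 -0.0069 -0.     -0.      0.2895]]
[[-0.0419 -0.0265 -0.0069  0.     -0.     -0.0247]
 [-0.0412 -0.0275 -0.0069  0.     -0.     -0.0247]
 [-0.0406 -0.0285 -0.0069  0.     -0.     -0.0247]
 [-0.0398 -0.0295 -0.0069  0.     -0.     -0.0247]
 [-0.0391 -0.0305 -0.0069  0.     -0.     -0.0247]
 [-0.0383 -0.0314 -0.0069  0.     -0.     -0.0247]
 [-0.0375 -0.0324 -0.0069  0.     -0.     -0.0247]
 [-0.0367 -0.0333 -0.0069  0.     -0.     -0.0247]
 [-0.0359 -0.0342 -0.0069  0.     -0.     -0.0247]
 [-0.035  -0.0351 -0.0069  0.     -0.     -0.0247]]
```

{"name": "send_rows", "arguments": {
  "targets": [
    [-1,-0.042,-0.0265,-0.004,0,0,-0.0247],
    [-1,-0.041,-0.0275,-0.004,0,0,-0.0247],
    [-1,-0.0405,-0.0285,-0.004,0,0,-0.0247],
    [-1,-0.04,-0.0295,-0.004,0,0,-0.0247],
    [-1,-0.039,-0.0305,-0.004,0,0,-0.0247],
    [-1,-0.038,-0.0315,-0.004,0,0,-0.0247],
    [-1,-0.0375,-0.0325,-0.004,0,0,-0.0247],
    [-1,-0.0365,-0.0335,-0.004,0,0,-0.0247],
    [-1,-0.036,-0.034,-0.004,0,0,-0.0247],
    [-1,0,0,0,0,0,0]
  ]
}}

```text
time_s: 3.4
eef_pos: [436.8, 183.7, 267.2]
ee_rot: [0.0, 0.014, 1.0, -0.0]
force: [0.8, -0.2, 0.6]
grip_width: 1.0
grip_force: 0.0
```

```bash
python3 - <<'E'
from h import *
p,R=tool();print(p,R.as_matrix().round(3).tolist())
w=cap('wrist','w1')
for q in['spacer_top','spacer','cap','cap_seat','cap_ears']:
    z={'spacer_top':20,'cap_seat':12,'cap_ears':30}.get(q,0)
    for a in ctrl.landmark_of(q,w): print(q,np.round(a['point'],1),round(a['score'],2),atz(w,a['point'],z))
E
```

```text
[436.8 183.7 267.2] [[-1.0, 0.028, 0.0], [0.028, 1.0, -0.0], [-0.0, -0.0, -1.0]]
spacer_top [214.5 258.8] 0.94 [575.1  11.   20. ]
spacer [219.9 255.7] 0.85 [580.3  12.    0. ]
cap [ 39.  210.9] 0.62 [ 494.3 -280.4    0. ]
cap [360.5 228.7] 0.6 [538.  244.6   0. ]
cap_seat [ 28.7 239.6] 0.24 [ 539.9 -302.5   12. ]
cap_ears [365.3 235.9] 0.94 [537.2 247.6  30. ]
```

View pics/w1.png

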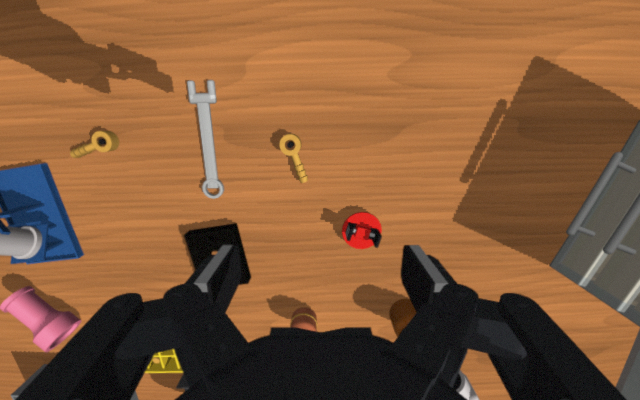

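{"name": "send_rows", "arguments": {
  "targets": [
    [-1,0.003,-0.052,-0.003,0,0,0],
    [-1,0.003,-0.052,-0.003,0,0,0],
    [-1,0.003,-0.052,-0.003,0,0,0],
    [-1,0.003,-0.052,-0.003,0,0,0],
    [-1,0.003,-0.052,-0.003,0,0,0],
    [-1,0.003,-0.052,-0.003,0,0,0],
    [-1,0.003,-0.052,-0.003,0,0,0],
    [-1,0.003,-0.052,-0.003,0,0,0],
    [-1,0,0,0,0,0,0],
    [-1,0,0,0,0,0,0]
  ]
}}

```text
time_s: 4.95
eef_pos: [401.1, -228.7, 291.3]
ee_rot: [-0.0, 0.012, 1.0, 0.0]
force: [0.3, -0.3, -0.1]
grip_width: 1.002
grip_force: 0.0
```

```bash
python3 - <<'E'
from h import *
p,R=tool();print(p)
w=cap('wrist','w2');t=cap('top');s=cap('scene')
for q in['trumpet_mouth','trumpet','cradle']:
    for n,pp in(('w',w),('t',t),('s',s)):
        for a in ctrl.landmark_of(q,pp):
            X=atz(pp,a['point'],{'trumpet_mouth':122,'trumpet':34}.get(q,0))
            if np.hypot(X[0]-500,X[1]+279)<70: print(q,n,np.round(a['point'],1),round(a['score'],2),X)
h=cv2.cvtColor(w['img'],cv2.COLOR_RGB2HSV); m=((h[...,0]>100)&(h[...,0]<125)&(h[...,1]>150)&(h[...,2]>40))
X=np.array([atz(w,q,2)[:2] for q in np.argwhere(m)[:,::-1]],np.float32); print(len(X),cv2.minAreaRect(X) if len(X) else '')
E
```

```text
[ 401.1 -228.7  291.3]
trumpet_mouth w [276.  249.1] 0.87 [ 485.7 -286.6  122. ]
trumpet_mouth t [402.8 209.2] 0.58 [ 476.1 -283.9  122. ]
trumpet_mouth t [392.3 208.1] 0.36 [ 479. -259.  122.]
trumpet_mouth s [298.7 144.1] 0.94 [ 469.7 -290.5  122. ]
trumpet w [293.7 251.4] 0.63 [ 534.6 -275.1   34. ]
trumpet t [391.3 190.8] 0.54 [ 533.3 -273.9   34. ]
trumpet s [283.4 174.1] 0.69 [ 533.4 -280.4   34. ]
cradle w [292.3 221.1] 0.86 [ 495.7 -278.6    0. ]
cradle t [394.2 208.1] 0.92 [ 490.8 -286.2    0. ]
cradle s [289.2 177.5] 0.62 [ 505.  -293.2    0. ]
3728 ((670.511474609375, -158.30845642089844), (605.715576171875, 123.76960754394531), 32.16896057128906)
```

View pics/w2.png

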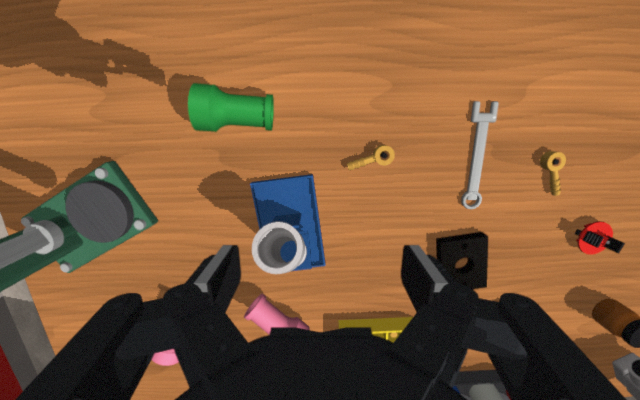

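```bash
python3 - <<'E'
from h import *
from scipy.optimize import least_squares
import pickle
w=cap('wrist');im=w['img']
cv=[atz(w,q,8) for q in((251,184),(313,175),(324,265))];print(cv)  # tray corners (rim height guess)
for z in(0,15):
    c=[atz(w,q,z) for q in((251,184),(313,175),(324,265))]
    e1=c[1]-c[2];e2=c[1]-c[0];print(z,np.degrees(np.arctan2(e1[1],e1[0])),np.degrees(np.arctan2(e2[1],e2[0])),np.hypot(*e1[:2]),np.hypot(*e2[:2]))
h=cv2.cvtColor(im,cv2.COLOR_RGB2HSV)
m=((h[...,1]<60)&(h[...,2]>90)).astype(np.uint8);m[:215]=0;m[290:]=0;m[:,:240]=0;m[:,330:]=0
n,l,st,_=cv2.connectedComponentsWithStats(m);i=1+st[1:,4].argmax();print(st[i])
cs,_=cv2.findContours((l==i).astype(np.uint8),cv2.RETR_EXTERNAL,cv2.CHAIN_APPROX_NONE)
c=max(cs,key=len)[:,0].astype(np.float32);print('ell',cv2.fitEllipse(c), cv2.fitEllipse(cv2.convexHull(c)))
big=cv2.resize(im[160:300,220:360],None,fx=4,fy=4,interpolation=cv2.INTER_CUBIC)[:,:,::-1].copy()
yaw=np.radians(-4)
# candidate models: mouth centre
t=np.linspace(0,2*np.pi,60)
zc=np.array([-.5*np.cos(yaw),-.5*np.sin(yaw),np.cos(np.pi/6)]);a=np.array([-np.sin(yaw),np.cos(yaw),0]);b=np.cross(zc,a)
E=cv2.fitEllipse(cv2.convexHull(c))
def circ(M,r=32): return np.array([proj(w,M+r*(np.cos(x)*a+np.sin(x)*b)) for x in t],np.float32)
def f(v):
    e=cv2.fitEllipse(circ(v));return [e[0][0]-E[0][0],e[0][1]-E[0][1],(max(e[1])-max(E[1]))*.5]
r=least_squares(f,[480,-283,122],diff_step=1e-3);print('mouth',r.x,r.fun,'base',r.x-105*zc,zc)
for q in circ(r.x): cv2.circle(big,tuple(int(v) for v in (q-[220,160])*4+2),1,(0,0,255),-1)
for q in circ(r.x-105*zc,25): cv2.circle(big,tuple(int(v) for v in (q-[220,160])*4+2),1,(0,255,0),-1)
cv2.imwrite('pics/w2z.png',big)
E
```

```text
[array([ 428.1, -341.1,    8. ]), array([ 416. , -242.1,    8. ]), array([ 575.3, -228. ,    8. ])]
0 -174.95168290399334 96.98055963487663 163.00727311325542 101.59381938229669
15 -174.95168290399334 96.98055963487663 157.36141223403806 98.07505264590542
[ 253  221   55   53 1568]
ell ((279.03228759765625, 247.89418029785156), (51.67423629760742, 53.73554611206055), 113.9878921508789) ((279.2054443359375, 248.33389282226562), (52.593318939208984, 55.27896499633789), 127.9609603881836)
mouth [ 476.  -280.6  137.7] [ 0.  0. -0.] base [ 528.4 -284.2   46.8] [-0.5  0.   0.9]
```

View pics/w2z.png

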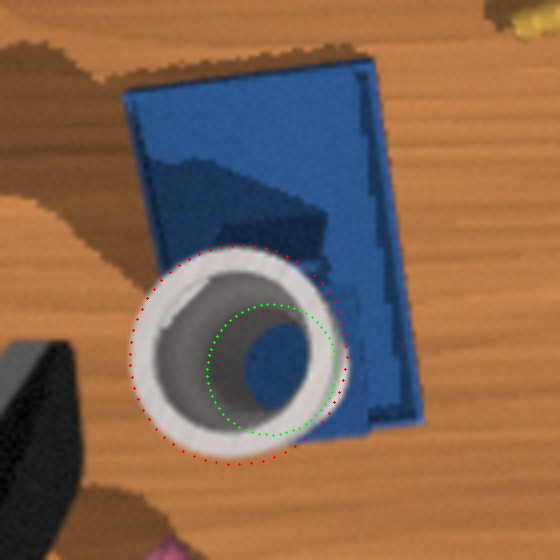

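```bash
python3 - <<'E'
from h import *
p,R=tool()
w=cap('wrist')
for z in (122,125,128): print(atz(w,(279.2,248.2),z))
y=np.radians(5.5);zc=np.array([-.5*np.cos(y),-.5*np.sin(y),np.cos(np.pi/6)])
for z in (125,):
    M=atz(w,(279.2,248.2),z);print('mouth',M,'base',M-105*zc)
    G=M-39*zc   # TCP goal at trumpet z 66
    A=M+75*zc   # pre-grasp 
    Rg=frame(-zc,(-np.sin(y),np.cos(y),0))
    print('A',A,'G',G,'\n',np.array_str(np.array(rows(A,Rg,8)),precision=4))
E
```

```text
[ 484.4 -283.5  122. ]
[ 482.9 -282.9  125. ]
[ 481.4 -282.4  128. ]
mouth [ 482.9 -282.9  125. ] base [ 535.2 -277.9   34.1]
A [ 445.6 -286.5  190. ] G [ 502.3 -281.1   91.2] 
 [[-0.0057 -0.007   0.0127 -0.0039 -0.0654 -0.0147]
 [-0.0048 -0.0071  0.013  -0.0039 -0.0654 -0.0147]
 [-0.0038 -0.0072  0.0132 -0.0039 -0.0654 -0.0147]
 [-0.0029 -0.0073  0.0134 -0.0039 -0.0654 -0.0147]
 [-0.0019 -0.0074  0.0136 -0.0039 -0.0654 -0.0147]
 [-0.0009 -0.0075  0.0136 -0.0039 -0.0654 -0.0147]
 [ 0.0001 -0.0075  0.0136 -0.0039 -0.0654 -0.0147]
 [ 0.0011 -0.0076  0.0135 -0.0039 -0.0654 -0.0147]]
```

{"name": "send_rows", "arguments": {
  "targets": [
    [-1,-0.0057,-0.007,0.0127,-0.0039,-0.0654,-0.0147],
    [-1,-0.0048,-0.0071,0.013,-0.0039,-0.0654,-0.0147],
    [-1,-0.0038,-0.0072,0.0132,-0.0039,-0.0654,-0.0147],
    [-1,-0.0029,-0.0073,0.0134,-0.0039,-0.0654,-0.0147],
    [-1,-0.0019,-0.0074,0.0136,-0.0039,-0.0654,-0.0147],
    [-1,-0.0009,-0.0075,0.0136,-0.0039,-0.0654,-0.0147],
    [-1,0.0001,-0.0075,0.0136,-0.0039,-0.0654,-0.0147],
    [-1,0.0011,-0.0076,0.0135,-0.0039,-0.0654,-0.0147],
    [-1,0,0,0,0,0,0],
    [-1,0,0,0,0,0,0]
  ]
}}

```text
time_s: 6.9
eef_pos: [462.1, -277.9, 203.2]
ee_rot: [0.244, -0.035, 0.969, 0.01]
force: [0.2, -0.1, 0.3]
grip_width: 1.005
grip_force: 0.0
```

```bash
python3 - <<'E'
from h import *
p,R=tool();print(p,'\n',R.as_matrix().round(3)*100)
w=cap('wrist','w3')
for a in ctrl.landmark_of('trumpet_mouth',w): print(np.round(a['point'],1),round(a['score'],2),atz(w,a['point'],125))
M=np.array([483.5,-284,125]);v=R.inv().apply(M-p);print('mouth in tool',v, proj(w,M))
E
```

```text
[ 462.1 -277.9  203.2] 
 [[-87.9  -7.2  47.2]
 [ -6.2  99.7   3.6]
 [-47.3   0.2 -88.1]]
[308.6 254.8] 0.92 [ 584.6 -282.1  125. ]
[309.6 183. ] 0.81 [ 481.  -285.6  125. ]
[161.9 255.6] 0.6 [ 598.8 -443.4  125. ]
mouth in tool [18.5 -7.8 78.8] [311.5 185.4]
```

View pics/w3.png

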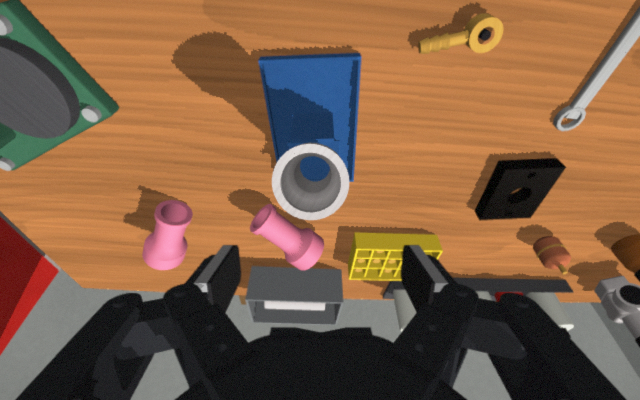

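```bash
python3 - <<'E'
from h import *
p,R=tool();print(p)
w=cap('wrist');h=cv2.cvtColor(w['img'],cv2.COLOR_RGB2HSV)
m=((h[...,1]<60)&(h[...,2]>90)).astype(np.uint8);m[:130]=0;m[230:]=0;m[:,:260]=0;m[:,360:]=0
n,l,st,_=cv2.connectedComponentsWithStats(m);i=1+st[1:,4].argmax();print(st[i])
c=max(cv2.findContours((l==i).astype(np.uint8),cv2.RETR_EXTERNAL,cv2.CHAIN_APPROX_NONE)[0],key=len)[:,0].astype(np.float32)
e=cv2.fitEllipse(c);print(e)
# earlier wrist view: camera is rigid on the tool
T=R.inv(); Rc=np.array(w['R'])@R.as_matrix(); cpos=R.inv().apply(-np.array(w['R']).T@np.array(w['t']).ravel()-p)
p0=np.array([401.1,-228.7,291.3]);q=np.array([0,.012,1,0]);R0=Ro.from_quat([.012,1,0,0])
w0=dict(w);w0['R']=Rc@R0.as_matrix().T;w0['t']=-w0['R']@(p0+R0.apply(cpos))
X,err=tri([(w0,(279.2,248.2)),(w,e[0])]);print('M',X,err)
print('at125',atz(w,e[0],125),atz(w0,(279.2,248.2),125))
y=np.radians(5.5);zc=np.array([-.5*np.cos(y),-.5*np.sin(y),np.cos(np.pi/6)]);Rg=frame(-zc,(-np.sin(y),np.cos(y),0))
M=np.array([483,-284.5,125.])
A=M+65*zc
print('turn',(R.inv()*Rg).as_rotvec(),'shift',R.inv().apply(A-p),A)
E
```

```text
[ 462.1 -278.   203.3]
[ 272  143   80   77 3657]
((310.3379211425781, 180.92343139648438), (76.05089569091797, 76.81928253173828), 112.34196472167969)
M [ 488.8 -284.5  113.2] [np.float64(0.4691059650260197), np.float64(0.6792684509099701)]
at125 [ 478.9 -285.2  125. ] [ 482.5 -281.9  125. ]
turn [-0. -0. -0.] shift [21.1 -8.9 13.6] [ 450.6 -287.6  181.3]
```

```bash
python3 - <<'E'
from h import *
p,R=tool()
y=np.radians(5.5);zc=np.array([-.5*np.cos(y),-.5*np.sin(y),np.cos(np.pi/6)]);Rg=frame(-zc,(-np.sin(y),np.cos(y),0))
M=np.array([482,-284.5,123.])
print(1000*(R.inv()*Rg).as_rotvec(),'shift',R.inv().apply(M+65*zc-p))
E
```

```text
[-10.1 -30.3 -22.4] shift [23.  -8.8 14.9]
```

{"name": "send_rows", "arguments": {
  "targets": [
    [-1,0.0058,-0.0022,0.0037,-0.0025,-0.0076,-0.0056],
    [-1,0.0058,-0.0022,0.0037,-0.0025,-0.0076,-0.0056],
    [-1,0.0058,-0.0022,0.0037,-0.0025,-0.0076,-0.0056],
    [-1,0.0058,-0.0022,0.0037,-0.0025,-0.0076,-0.0056],
    [-1,0,0,0,0,0,0],
    [-1,0,0,0,0,0,0],
    [-1,0,0,0,0,0,0],
    [-1,0,0,0,0,0,0],
    [-1,0,0,0,0,0,0],
    [-1,0,0,0,0,0,0]
  ]
}}

```text
time_s: 8.3
eef_pos: [467.5, -278.6, 193.1]
ee_rot: [0.243, -0.033, 0.97, 0.01]
force: [0.3, -0.5, -0.3]
grip_width: 1.003
grip_force: 0.0
```

```bash
python3 - <<'E'
from h import *
p,R=tool();print(p)
w=cap('wrist');h=cv2.cvtColor(w['img'],cv2.COLOR_RGB2HSV)
y=np.radians(5.5);zc=np.array([-.5*np.cos(y),-.5*np.sin(y),np.cos(np.pi/6)]);Rg=frame(-zc,(-np.sin(y),np.cos(y),0))
M=np.array([482,-284.5,123.]);u=proj(w,M).astype(int)
m=((h[...,1]<60)&(h[...,2]>90)).astype(np.uint8);k=np.zeros_like(m);k[u[1]-55:u[1]+55,u[0]-55:u[0]+55]=1;m*=k
n,l,st,_=cv2.connectedComponentsWithStats(m);i=1+st[1:,4].argmax();print(u,st[i])
c=max(cv2.findContours((l==i).astype(np.uint8),cv2.RETR_EXTERNAL,cv2.CHAIN_APPROX_NONE)[0],key=len)[:,0].astype(np.float32)
e=cv2.fitEllipse(c);print(e)
print(1000*(R.inv()*Rg).as_rotvec(),'tool z',R.as_matrix()[:,2]*100,'shift to +65',R.inv().apply(M+65*zc-p))
o,d=ray(w,e[0]);o=R.inv().apply(o-p);d=R.inv().apply(d);print('ray at tool z 65',o+d*(65-o[2])/d[2])
E
```

```text
[ 467.5 -278.6  193.1]
[311 185] [ 271  144   81   81 4024]
((310.99896240234375, 184.44395446777344), (79.95038604736328, 80.54122161865234), 113.41767120361328)
[ -9.7 -33.1 -24.7] tool z [ 47.    3.6 -88.2] shift to +65 [22.8 -7.8  3.5]
ray at tool z 65 [22.6 -7.7 65. ]
```

```bash
python3 -c "
from h import *
s=ctrl.sense();print(np.array(s['joints']).round(3).tolist())"
```

```text
[-0.952, 0.223, 1.807, 0.533, 0.916, -2.88]
```

{"name": "send_rows", "arguments": {
  "targets": [
    [-1,0,0,0,0,0,0.18],
    [-1,0,0,0,0,0,0.18],
    [-1,0,0,0,0,0,0.18],
    [-1,0,0,0,0,0,0.18],
    [-1,0,0,0,0,0,0.18],
    [-1,0,0,0,0,0,0.18],
    [-1,0,0,0,0,0,0.18],
    [-1,0,0,0,0,0,0.18],
    [-1,0,0,0,0,0,0.18],
    [-1,0,0,0,0,0,0.18]
  ]
}}

```text
time_s: 9.6
eef_pos: [467.6, -278.5, 193.1]
ee_rot: [0.142, 0.741, 0.627, 0.197]
force: [-0.3, 0.6, -0.8]
grip_width: 0.997
grip_force: 0.0
```

```bash
python3 - <<'E'
from h import *
s=ctrl.sense();print(np.array(s['joints']).round(3).tolist())
p,R=tool();print(p)
y=np.radians(5.5);zc=np.array([-.5*np.cos(y),-.5*np.sin(y),np.cos(np.pi/6)]);Rg=frame(-zc,(np.sin(y),-np.cos(y),0))
M=np.array([482,-284.5,123.])
print(1000*(R.inv()*Rg).as_rotvec())
print(np.array_str(np.array(rows(M+65*zc,Rg,8)),precision=4))
E
```

```text
[-0.952, 0.223, 1.807, 0.533, 0.916, -1.074]
[ 467.6 -278.5  193.1]
[ -13.9   34.4 1310.8]
[[-0.0016 -0.0025  0.0004 -0.0017  0.0043  0.1639]
 [-0.002  -0.0022  0.0004 -0.0017  0.0043  0.1639]
 [-0.0024 -0.0019  0.0004 -0.0017  0.0043  0.1639]
 [-0.0026 -0.0015  0.0004 -0.0017  0.0043  0.1639]
 [-0.0028 -0.001   0.0004 -0.0017  0.0043  0.1639]
 [-0.003  -0.0006  0.0004 -0.0017  0.0043  0.1639]
 [-0.003  -0.0001  0.0004 -0.0017  0.0043  0.1639]
 [-0.003   0.0004  0.0003 -0.0017  0.0043  0.1639]]
```

{"name": "send_rows", "arguments": {
  "targets": [
    [-1,-0.0016,-0.0025,0.0004,-0.0017,0.0043,0.1639],
    [-1,-0.002,-0.0022,0.0004,-0.0017,0.0043,0.1639],
    [-1,-0.0024,-0.0019,0.0004,-0.0017,0.0043,0.1639],
    [-1,-0.0026,-0.0015,0.0004,-0.0017,0.0043,0.1639],
    [-1,-0.0028,-0.001,0.0004,-0.0017,0.0043,0.1639],
    [-1,-0.003,-0.0006,0.0004,-0.0017,0.0043,0.1639],
    [-1,-0.003,-0.0001,0.0004,-0.0017,0.0043,0.1639],
    [-1,-0.003,0.0004,0.0003,-0.0017,0.0043,0.1639],
    [-1,0,0,0,0,0,0],
    [-1,0,0,0,0,0,0]
  ]
}}

```text
time_s: 10.85
eef_pos: [449.8, -287.6, 179.4]
ee_rot: [-0.011, 0.965, 0.051, 0.258]
force: [-0.1, 0.7, 0.2]
grip_width: 1.003
grip_force: 0.0
```

```bash
python3 - <<'E'
from h import *
p,R=tool();print(p)
w=cap('wrist','w4');h=cv2.cvtColor(w['img'],cv2.COLOR_RGB2HSV)
y=np.radians(5.5);zc=np.array([-.5*np.cos(y),-.5*np.sin(y),np.cos(np.pi/6)]);Rg=frame(-zc,(np.sin(y),-np.cos(y),0))
M=np.array([482,-284.5,123.]);u=proj(w,M).astype(int)
m=((h[...,1]<60)&(h[...,2]>90)).astype(np.uint8);k=np.zeros_like(m);k[u[1]-60:u[1]+60,u[0]-60:u[0]+60]=1;m*=k
n,l,st,_=cv2.connectedComponentsWithStats(m);i=1+st[1:,4].argmax();print(u,st[i])
c=max(cv2.findContours((l==i).astype(np.uint8),cv2.RETR_EXTERNAL,cv2.CHAIN_APPROX_NONE)[0],key=len)[:,0].astype(np.float32)
e=cv2.fitEllipse(c);print(e)
print(1000*(R.inv()*Rg).as_rotvec(),'shift to +65',R.inv().apply(M+65*zc-p))
o,d=ray(w,e[0]);
# triangulate with view before the spin (same calibration offset)
Rc=np.array(w['R'])@R.as_matrix(); cpos=R.inv().apply(o-p)
p0=np.array([467.5,-278.6,193.1]);R0=Ro.from_quat([-.033,.97,.010,.243]);w0=dict(w);w0['R']=Rc@R0.as_matrix().T;w0['t']=-w0['R']@(p0+R0.apply(cpos))
X,er=tri([(w0,(311.,184.44)),(w,e[0])]);print('M',X,er,'in tool',R.inv().apply(X-p))
o=R.inv().apply(o-p);d=R.inv().apply(d);print('ray at tool z 65',o+d*(65-o[2])/d[2])
E
```

```text
[ 449.8 -287.6  179.4]
[319 211] [ 281  160   81   88 4091]
((320.8984680175781, 205.8240203857422), (78.65886688232422, 86.15177917480469), 175.75978088378906)
[-0.3  0.2  8.7] shift to +65 [-0.2 -0.1  0. ]
M [ 488.4 -284.5  115.1] [np.float64(0.33915940519898924), np.float64(0.33640076385286855)] in tool [ 1.4  0.6 75. ]
ray at tool z 65 [ 4.6  0.8 65. ]
```

View pics/w4.png

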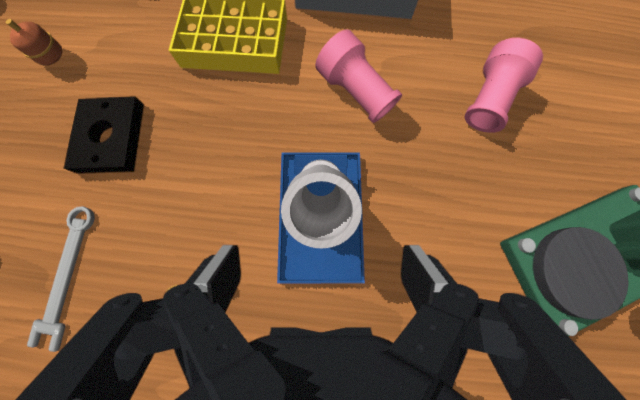

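{"name": "send_rows", "arguments": {
  "targets": [
    [-1,0,0,0.013,0,0,0],
    [-1,0,0,0.013,0,0,0],
    [-1,0,0,0.013,0,0,0],
    [-1,0,0,0.013,0,0,0],
    [-1,0,0,0.013,0,0,0],
    [-1,0,0,0.013,0,0,0],
    [-1,0,0,0.013,0,0,0],
    [-1,0,0,0.013,0,0,0],
    [-1,0,0,0,0,0,0],
    [-1,0,0,0,0,0,0]
  ]
}}

```text
time_s: 12.15
eef_pos: [501.5, -282.7, 89.5]
ee_rot: [-0.012, 0.965, 0.049, 0.259]
force: [-0.2, 0.3, -0.2]
grip_width: 1.002
grip_force: 0.0
```

Close slowly.

{"name": "send_rows", "arguments": {
  "targets": [
    [-0.7,0,0,0,0,0,0],
    [-0.55,0,0,0,0,0,0],
    [-0.45,0,0,0,0,0,0],
    [-0.3,0,0,0,0,0,0],
    [0,0,0,0,0,0,0],
    [0.5,0,0,0,0,0,0],
    [1,0,0,0,0,0,0],
    [1,0,0,0,0,0,0],
    [1,0,0,0,0,0,0],
    [1,0,0,0,0,0,0]
  ],
  "squeeze": 50
}}

```text
time_s: 13.4
eef_pos: [501.5, -282.8, 89.8]
ee_rot: [-0.012, 0.965, 0.049, 0.259]
force: [-3.8, -0.2, 5.8]
grip_width: 0.74
grip_force: 54.1
```

{"name": "send_rows", "arguments": {
  "targets": [
    [1,0.002,0,-0.0035,0,0,0],
    [1,0.004,0,-0.0069,0,0,0],
    [1,0.006,0,-0.0104,0,0,0],
    [1,0.006,0,-0.0104,0,0,0],
    [1,0.006,0,-0.0104,0,0,0],
    [1,0.006,0,-0.0104,0,0,0],
    [1,0.007,0,-0.0121,0,0,0],
    [1,0.008,0,-0.0139,0,0,0],
    [1,0.008,0,-0.0139,0,0,0],
    [1,0.008,0,-0.0139,0,0,0]
  ]
}}

```text
time_s: 14.65
eef_pos: [501.4, -282.3, 212.6]
ee_rot: [-0.012, 0.965, 0.049, 0.258]
force: [-0.5, -0.5, -2.6]
grip_width: 0.741
grip_force: 55.3
```

```bash
python3 - <<'E'
from h import *
p,R=tool();s=ctrl.sense();print(p,s['force'],s['grip_width'],np.array(s['joints']).round(2).tolist())
# upright above spacer: tool down, y = -y world
for yy in((0,-1,0),(-.5,-.866,0),(.5,-.866,0)): print(yy,(R.inv()*frame((0,0,-1),yy)).as_rotvec().round(3).tolist())
g=np.array([577,11,230.]);print(np.array_str(np.array(rows(g,frame((0,0,-1),(0,-1,0)),9)),precision=4))
E
```

```text
[ 501.4 -282.3  212.6] [-0.5 -0.5 -2.6] 0.7409897611840175 [-0.91, 0.26, 1.72, 0.55, 0.95, 0.28]
(0, -1, 0) [-0.024, -0.523, 0.099]
(-0.5, -0.866, 0) [-0.161, -0.507, 0.611]
(0.5, -0.866, 0) [0.113, -0.515, -0.412]
[[ 0.0111 -0.0316  0.0041 -0.0027 -0.0581  0.011 ]
 [ 0.011  -0.0317  0.0033 -0.0027 -0.0581  0.011 ]
 [ 0.0108 -0.0318  0.0026 -0.0027 -0.0581  0.011 ]
 [ 0.0106 -0.032   0.0019 -0.0027 -0.0581  0.011 ]
 [ 0.0103 -0.0321  0.0012 -0.0027 -0.0581  0.011 ]
 [ 0.01   -0.0322  0.0006 -0.0027 -0.0581  0.011 ]
 [ 0.0097 -0.0323 -0.0001 -0.0027 -0.0581  0.011 ]
 [ 0.0093 -0.0324 -0.0007 -0.0027 -0.0581  0.011 ]
 [ 0.0089 -0.0325 -0.0013 -0.0027 -0.0581  0.011 ]]
```

{"name": "send_rows", "arguments": {
  "targets": [
    [1,0.0111,-0.0316,0.0041,-0.0027,-0.0581,0.011],
    [1,0.011,-0.0317,0.0033,-0.0027,-0.0581,0.011],
    [1,0.0108,-0.0318,0.0026,-0.0027,-0.0581,0.011],
    [1,0.0106,-0.032,0.0019,-0.0027,-0.0581,0.011],
    [1,0.0103,-0.0321,0.0012,-0.0027,-0.0581,0.011],
    [1,0.01,-0.0322,0.0006,-0.0027,-0.0581,0.011],
    [1,0.0097,-0.0323,-0.0001,-0.0027,-0.0581,0.011],
    [1,0.0093,-0.0324,-0.0007,-0.0027,-0.0581,0.011],
    [1,0.0089,-0.0325,-0.0013,-0.0027,-0.0581,0.011],
    [1,0,0,0,0,0,0]
  ]
}}

```text
time_s: 15.9
eef_pos: [577.8, 13.1, 229.1]
ee_rot: [0.0, 1.0, 0.001, 0.0]
force: [-0.4, 0.4, -2.4]
grip_width: 0.737
grip_force: 55.9
```

```bash
python3 - <<'E'
from h import *
p,R=tool();s=ctrl.sense();print(p,s['force'],(R.as_matrix()*1000).round(0).tolist())
w,t,sc=cap('wrist','w5'),cap('top','t5'),cap('scene','s5')
for q in['trumpet_mouth','trumpet','spacer_top','spacer']:
    for n,pp in(('w',w),('t',t),('s',sc)):
        for a in ctrl.landmark_of(q,pp):
            X=atz(pp,a['point'],{'trumpet_mouth':269,'trumpet':164,'spacer_top':20}.get(q,0))
            if np.hypot(X[0]-577,X[1]-11)<70: print(q,n,np.round(a['point'],1),round(a['score'],2),X)
g=(np.hstack([w['img'][100:400,160:480],cv2.resize(sc['img'][160:270,260:380],None,fx=2.7,fy=2.7)[:297]][:1]))
a=cv2.resize(w['img'][:,120:520],(400,400));b=cv2.resize(sc['img'][150:270,270:390],(400,400),interpolation=cv2.INTER_CUBIC)
cv2.imwrite('pics/m5.png',np.hstack([a,b])[:,:,::-1])
E
```

```text
[577.8  13.1 229.1] [-0.4  0.4 -2.4] [[1000.0, 2.0, 0.0], [2.0, -1000.0, -0.0], [0.0, 0.0, -1000.0]]
trumpet_mouth w [320.1 290.8] 0.61 [578.7  12.7 269. ]
trumpet_mouth t [270.1 156.5] 0.37 [574.7  14.7 269. ]
trumpet_mouth s [327.4 164.7] 0.62 [567.2   9.  269. ]
trumpet w [317.6 211.8] 0.64 [577.9  14.8 164. ]
trumpet s [322.2 198.1] 0.97 [577.3   7.2 164. ]
spacer_top w [319.7 174.3] 0.88 [578.8  13.5  20. ]
spacer_top t [286.5 179.4] 0.93 [569.9   3.4  20. ]
spacer_top t [280.1 177.6] 0.73 [575.1  20.7  20. ]
spacer_top s [321.5 239.7] 0.58 [580.8  17.4  20. ]
spacer w [321.8 173.9] 0.59 [575.3  10.6   0. ]
spacer t [282.5 179.7] 0.76 [572.7  16.2   0. ]
spacer s [323.3 242.4] 0.64 [571.2  13.    0. ]
```

View pics/m5.png

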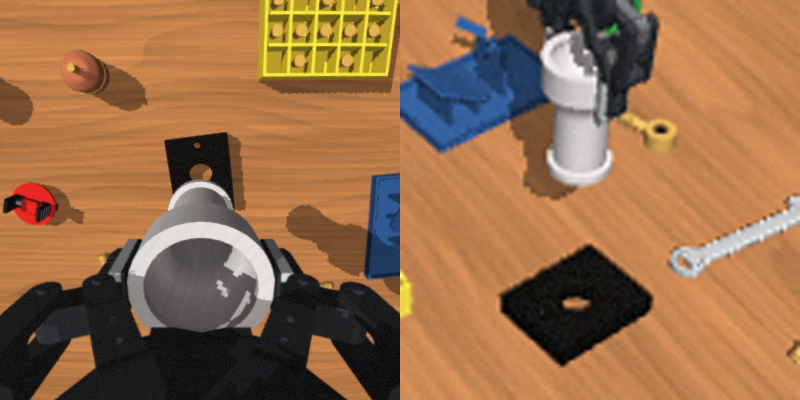

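```bash
python3 - <<'E'
from h import *
from scipy.optimize import least_squares
p,R=tool();w=cap('wrist')
im=w['img'];t=np.linspace(0,2*np.pi,180)
def circ(c,r): return np.array([proj(w,c+[r*np.cos(x),r*np.sin(x),0]) for x in t])
h=cv2.cvtColor(im,cv2.COLOR_RGB2HSV)
for r in range(178,188): print(r,im[r,321],end=' ')
# measure: column profile at centre & row profile at widest rim
g=h[...,1].astype(int)
col=im[:,321].astype(int); print('\nsat col',[(r,int(g[r,321]),int(h[r,321,2])) for r in range(160,235,3)])
for r in (270,276,282,288): 
    row=h[r,:,2].astype(int);print(r,[(c,int(row[c])) for c in list(range(242,256,2))+list(range(388,402,2))])
for tx in(-4,0,4):
  for hh in(62,66,70):
    b=np.array([p[0]+tx,p[1],p[2]-hh]);a=circ(b,25);a2=circ(b+[0,0,4],25);m=circ(b+[0,0,105],32)
    print(tx,hh,'flange top',a[:,1].min(),a[:,0].min(),a[:,0].max(),'rim',m[:,1].min(),m[:,0].min(),m[:,0].max(),m[:,1].max())
E
```

```text
178 [162 110  67] 179 [141 111  89] 180 [125 120 116] 181 [153 151 148] 182 [224 221 218] 183 [229 224 222] 184 [231 226 226] 185 [233 228 228] 186 [225 221 219] 187 [161 155 155] 
sat col [(160, 49, 21), (163, 154, 48), (166, 166, 114), (169, 155, 117), (172, 159, 120), (175, 159, 162), (178, 150, 162), (181, 8, 153), (184, 6, 231), (187, 10, 161), (190, 15, 122), (193, 10, 123), (196, 9, 118), (199, 9, 118), (202, 9, 120), (205, 8, 121), (208, 6, 121), (211, 9, 119), (214, 13, 118), (217, 11, 116), (220, 11, 118), (223, 7, 225), (226, 6, 227), (229, 6, 228), (232, 8, 224)]
270 [(242, 39), (244, 26), (246, 15), (248, 79), (250, 222), (252, 224), (254, 222), (388, 231), (390, 229), (392, 187), (394, 31), (396, 25), (398, 27), (400, 81)]
276 [(242, 36), (244, 21), (246, 25), (248, 112), (250, 138), (252, 142), (254, 143), (388, 227), (390, 226), (392, 226), (394, 97), (396, 27), (398, 53), (400, 79)]
282 [(242, 32), (244, 30), (246, 41), (248, 140), (250, 146), (252, 143), (254, 144), (388, 229), (390, 232), (392, 232), (394, 161), (396, 34), (398, 53), (400, 76)]
288 [(242, 33), (244
[... 795 characters left out ...]
140273 351.06616854596876 rim 222.68889686813378 245.69312945927433 392.9284835484834 349.09405543894195
0 70 flange top 179.80673158794227 289.0020887774853 350.5394759789196 rim 219.12071028217014 247.98975717652223 390.6929312492848 342.52108145700674
4 62 flange top 176.9595981279439 287.72234808124387 351.7824134954274 rim 216.78637637784345 242.42746792954273 396.119153424975 349.2207400486178
4 66 flange top 175.8660042270661 288.2927247176061 351.2310494693386 rim 213.26176333649585 244.92691525547247 393.6853266535623 342.38697354739816
4 70 flange top 174.81140276266333 288.8435527024936 350.69858198096676 rim 209.97619077394236 247.2732853369447 391.4005784934178 335.9335975540072
```

{"name": "send_rows", "arguments": {
  "targets": [
    [1,0,0,0.01,0,0,0],
    [1,0,0,0.018,0,0,0],
    [1,0,0,0.018,0,0,0],
    [1,0,0,0.018,0,0,0],
    [1,0,0,0.018,0,0,0],
    [1,0,0,0.018,0,0,0],
    [1,0,0,0.018,0,0,0],
    [1,0,0,0.01,0,0,0],
    [1,0,0,0,0,0,0],
    [1,0,0,0,0,0,0]
  ]
}}

```text
time_s: 17.95
eef_pos: [577.5, 11.0, 101.4]
ee_rot: [0.0, 1.0, 0.0, 0.001]
force: [-0.4, -0.3, -2.9]
grip_width: 0.738
grip_force: 55.9
```

```bash
python3 - <<'E'
from h import *
p,R=tool();s=ctrl.sense();print(p,s['force'],s['wrist_torque'])
sc=cap('scene');t=cap('top');w=cap('wrist')
a=cv2.resize(sc['img'][190:270,280:380],(400,320),interpolation=cv2.INTER_CUBIC);b=cv2.resize(w['img'][120:320,220:420],(320,320))
cv2.imwrite('pics/m6.png',np.hstack([a,b])[:,:,::-1])
print(proj(sc,[577.8,12.3,20]),proj(sc,[577.8,12.3,33]))
E
```

```text
[577.5  11.  101.4] [-0.4 -0.3 -2.9] [-0.   0.   0.1]
[321.4 238.2] [321.6 234.9]
```

View pics/m6.png

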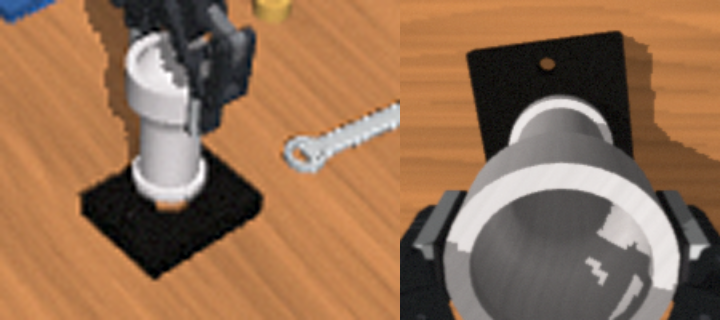

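{"name": "send_rows", "arguments": {
  "targets": [
    [1,0,-0.0012,0,0,0,0],
    [1,0,-0.0012,0,0,0,0],
    [1,0,0,0.004,0,0,0],
    [1,0,0,0.003,0,0,0],
    [1,0,0,0.002,0,0,0],
    [1,0,0,0.001,0,0,0],
    [1,0,0,0.001,0,0,0],
    [1,0,0,0,0,0,0],
    [1,0,0,0,0,0,0],
    [1,0,0,0,0,0,0]
  ]
}}

```text
time_s: 19.35
eef_pos: [577.2, 13.4, 89.9]
ee_rot: [0.0, 1.0, 0.0, 0.0]
force: [0.1, -0.2, -2.6]
grip_width: 0.74
grip_force: 55.9
```

```bash
python3 - <<'E'
from h import *
p,R=tool();s=ctrl.sense();print(p,s['force'],s['wrist_torque'])
w=cap('wrist')
# block far corners from the dark mask (block against wood)
d=(w['img'].max(2)<60).astype(np.uint8);d[:120]=0;d[215:]=0;d[:,:240]=0;d[:,400:]=0
n,l,st,_=cv2.connectedComponentsWithStats(d)
i=l[170,275] if l[170,275] else 1+st[1:,4].argmax();q=np.argwhere(l==i)[:,::-1];print(st[i])
X=np.array([atz(w,a,20)[:2] for a in q])
# fit: far edge line x=a+b*y (upper envelope), side edges
ys=np.arange(X[:,1].min()+12,X[:,1].max()-12,3);far=np.array([(y,X[abs(X[:,1]-y)<1.5,0].max()) for y in ys]);b,a=np.polyfit(far[:,0],far[:,1],1);th=np.arctan(b)
for k in range(2):
    ax=np.array([np.cos(th),-np.sin(th)]);ay=np.array([np.sin(th),np.cos(th)])
    u=X@ax;v=X@ay;print('yaw',th,'u max',np.percentile(u,99.7),'v',np.percentile(v[u>u.max()-35],[.5,99.5]))
    break
uc=np.percentile(u,99.7)-50;vc=np.percentile(v[u>u.max()-35],[.5,99.5]).mean();print('centre',uc*ax+vc*ay,[ (a['point'],atz(w,a['point'],20)) for a in ctrl.landmark_of('spacer_top',w)[:1]])
E
```

```text
[577.2  13.4  89.9] [ 0.1 -0.2 -2.6] [-0.  0.  0.]
[ 262  140  108   75 4919]
yaw -0.13114410130315507 u max 625.4808116058038 v [-101.9  -23.8]
centre [578.8  12.9] []
```

{"name": "send_rows", "arguments": {
  "targets": [
    [1,0.0012,0,0,0,0,0],
    [1,0,0,0.0007,0,0,0],
    [1,0,0,0.0007,0,0,0],
    [1,0,0,0.0006,0,0,0],
    [1,0,0,0.0005,0,0,0],
    [1,0,0,0.0005,0,0,0],
    [1,0,0,0,0,0,0],
    [1,0,0,0,0,0,0],
    [1,0,0,0,0,0,0],
    [1,0,0,0,0,0,0]
  ]
}}

```text
time_s: 20.7
eef_pos: [578.4, 13.4, 86.8]
ee_rot: [0.0, 1.0, 0.0, 0.0]
force: [-0.8, -0.0, -2.6]
grip_width: 0.744
grip_force: 55.9
```

{"name": "send_rows", "arguments": {
  "targets": [
    [1,0,0,0.0004,0,0,0],
    [1,0,0,0.0004,0,0,0],
    [1,0,0,0.0003,0,0,0],
    [1,0,0,0.0003,0,0,0],
    [1,0,0,0.0003,0,0,0],
    [1,0,0,0,0,0,0],
    [1,0,0,0,0,0,0],
    [1,0,0,0,0,0,0],
    [1,0,0,0,0,0,0],
    [1,0,0,0,0,0,0]
  ]
}}

```text
time_s: 21.95
eef_pos: [578.5, 13.4, 85.3]
ee_rot: [0.0, 1.0, 0.0, 0.0]
force: [0.7, 0.5, 1.9]
grip_width: 0.739
grip_force: 56.2
```

{"name": "send_rows", "arguments": {
  "targets": [
    [-0.4,0,0,0,0,0,0],
    [-0.5,0,0,0,0,0,0],
    [-0.6,0,0,0,0,0,0],
    [-0.8,0,0,0,0,0,0],
    [-1,0,0,0,0,0,0],
    [-1,0,0,0,0,0,0],
    [-1,0,0,0,0,0,0],
    [-1,0,0,0,0,0,0],
    [-1,0,0,0,0,0,0],
    [-1,0,0,0,0,0,0]
  ],
  "squeeze": 20
}}

```text
time_s: 23.2
eef_pos: [578.4, 13.4, 85.1]
ee_rot: [0.0, 1.0, 0.0, 0.0]
force: [-0.3, 0.2, 0.1]
grip_width: 1.0
grip_force: 0.0
```

{"name": "send_rows", "arguments": {
  "targets": [
    [-1,0,0,-0.01,0,0,0],
    [-1,0,0,-0.015,0,0,0],
    [-1,0,0,-0.02,0,0,0],
    [-1,0,0,-0.02,0,0,0],
    [-1,0,0,-0.02,0,0,0],
    [-1,0,0,-0.02,0,0,0],
    [-1,0,0,-0.02,0,0,0],
    [-1,0,0,-0.02,0,0,0],
    [-1,0,0,-0.02,0,0,0],
    [-1,0,0,0,0,0,0]
  ]
}}

```text
time_s: 24.45
eef_pos: [578.8, 13.4, 252.3]
ee_rot: [0.0, 1.0, 0.0, 0.002]
force: [-0.4, -1.0, -0.3]
grip_width: 1.0
grip_force: 0.0
```

```bash
python3 - <<'E'
from h import *
p,R=tool();s=ctrl.sense();print(p,s['force'],np.array(s['joints']).round(2).tolist())
w=cap('wrist','w7');h=cv2.cvtColor(w['img'],cv2.COLOR_RGB2HSV)
M=np.array([578.5,12.7,125.]);u=proj(w,M).astype(int);t=np.linspace(0,2*np.pi,180)
def circ(c,r): return np.array([proj(w,c+np.array([r*np.cos(x),r*np.sin(x),0])) for x in t])
for c,r in((M,32),(M-[0,0,105],25)): 
    a=circ(c,r);print('pred',a[:,0].min(),a[:,0].max(),a[:,1].min(),a[:,1].max())
m=((h[...,1]<60)&(h[...,2]>90)).astype(np.uint8);k=np.zeros_like(m);k[u[1]-90:u[1]+70,u[0]-60:u[0]+60]=1;m*=k
n,l,st,_=cv2.connectedComponentsWithStats(m);i=1+st[1:,4].argmax();print(u,st[i])
for q in('cap','cap_seat','cap_ears'):
    for a in ctrl.landmark_of(q,w): print(q,np.round(a['point'],1),round(a['score'],2),atz(w,a['point'],{'cap':0,'cap_seat':12}.get(q,30)))
sc=cap('scene')
a=cv2.resize(sc['img'][170:270,270:395],(375,300),interpolation=cv2.INTER_CUBIC);b=cv2.resize(w['img'],None,fx=.65,fy=.65)
b=cv2.copyMakeBorder(b,0,40,0,0,0);cv2.imwrite('pics/m7.png',np.hstack([a,b])[:,:,::-1][:, :800])
E
```

```text
[578.8  13.4 252.3] [-0.4 -1.  -0.3] [-0.18, 0.42, 1.29, -0.0, 1.42, 1.39]
pred 288.9018620813684 352.08886605730146 160.79036926773273 221.8507220710453
pred 302.2637261496214 338.51521180593306 154.33287029319024 190.06241294036644
[320 192] [ 289  154   63   67 2236]
cap [167.4 197.3] 0.8 [537.1 243.2   0. ]
cap [91.1 84.7] 0.64 [697.8 327.3   0. ]
cap [319.1 170.2] 0.37 [578.   14.5   0. ]
cap [510.6 218.8] 0.23 [ 502.5 -283.4    0. ]
cap_ears [159.4 207.8] 0.85 [530.3 239.7  30. ]
cap_ears [94.4 84. ] 0.65 [695.  298.8  30. ]
```

View pics/m7.png

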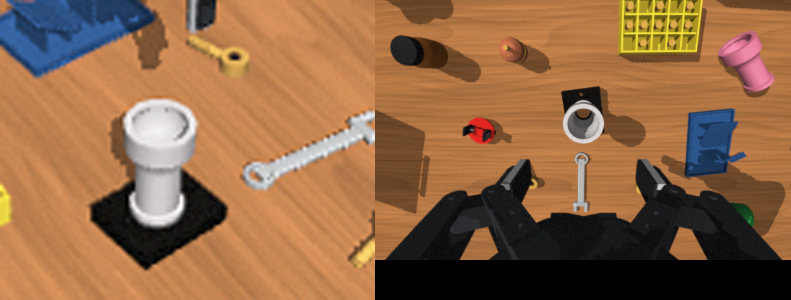

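{"name": "send_rows", "arguments": {
  "targets": [
    [-1,-0.007,-0.03,0.004,0,0,0],
    [-1,-0.007,-0.04,0.009,0,0,0],
    [-1,-0.007,-0.04,0.009,0,0,0],
    [-1,-0.007,-0.04,0.009,0,0,0],
    [-1,-0.007,-0.04,0.009,0,0,0],
    [-1,-0.007,-0.04,0.009,0,0,0],
    [-1,0,0,0,0,0,0],
    [-1,0,0,0,0,0,0],
    [-1,0,0,0,0,0,0],
    [-1,0,0,0,0,0,0]
  ]
}}

```text
time_s: 25.95
eef_pos: [536.6, 242.7, 201.2]
ee_rot: [0.0, 1.0, -0.0, 0.0]
force: [0.6, -0.5, 0.0]
grip_width: 1.0
grip_force: 0.0
```

```bash
cat > capm.py <<'E'
from h import *
p,R=tool();s=ctrl.sense();print(p,np.array(s['joints']).round(2).tolist())
w=cap('wrist','cap');h=cv2.cvtColor(w['img'],cv2.COLOR_RGB2HSV)
for a in ctrl.landmark_of('cap_ears',w)[:1]+ctrl.landmark_of('cap_seat',w)[:1]: print(np.round(a['point'],1),round(a['score'],2),atz(w,a['point'],30),atz(w,a['point'],12))
red=(((h[...,0]<8)|(h[...,0]>172))&(h[...,1]>180)&(h[...,2]>60)).astype(np.uint8)
n,l,st,_=cv2.connectedComponentsWithStats(red);u=proj(w,[536,243,16])
ok=[i for i in range(1,n) if st[i,4]>20 and np.hypot(st[i,0]+st[i,2]/2-u[0],st[i,1]+st[i,3]/2-u[1])<50]
m=np.isin(l,ok).astype(np.uint8);q=cv2.findNonZero(m);hull=cv2.convexHull(q);print('hull',cv2.boundingRect(q))
X=np.array([atz(w,a[0],16)[:2] for a in hull],np.float32)
c,r=cv2.minEnclosingCircle(X);print('disc',c,r,'(31)')
# dark ear pixels near the disc
v=w['img'].max(2);yy,xx=np.mgrid[:400,:640]
k=((v<50)&(np.hypot(xx-u[0],yy-u[1])<60)&(yy<300)).astype(np.uint8)
n,l,st,ce=cv2.connectedComponentsWithStats(k)
for i in range(1,n):
    if st[i,4]>15: 
        Y=np.array([atz(w,a,42)[:2] for a in np.argwhere(l==i)[:,::-1]],np.float32)
        print(st[i],ce[i],'at z42 mean',Y.mean(0),cv2.minAreaRect(Y))
E
python3 capm.py
```

```text
[536.6 242.7 201.2] [0.23, 0.48, 1.34, -0.0, 1.32, 1.8]
[317.5 184.6] 0.96 [533.2 245.6  30. ] [528.8 245.7  12. ]
[319.  180.1] 0.58 [538.5 243.8  30. ] [534.5 243.9  12. ]
hull (294, 154, 51, 50)
disc (536.1724243164062, 243.5365753173828) 30.84402084350586 (31)
[298 169  14  18 114] [304.3 176.4] at z42 mean [545.4 260.1] ((543.3623657226562, 259.76812744140625), (10.47925853729248, 21.311899185180664), 73.90889739990234)
[328 177  13  21 136] [335.3 186. ] at z42 mean [534.4 225.4] ((533.3916015625, 226.9811248779297), (12.733150482177734, 22.114986419677734), 74.89637756347656)
```

{"name": "send_rows", "arguments": {
  "targets": [
    [-1,-0.0004,-0.0008,0,0,0,0.142],
    [-1,0,0,0,0,0,0.1425],
    [-1,0,0,0.02,0,0,0],
    [-1,0,0,0.02,0,0,0],
    [-1,0,0,0.02,0,0,0],
    [-1,0,0,0.02,0,0,0],
    [-1,0,0,0.02,0,0,0],
    [-1,0,0,0,0,0,0],
    [-1,0,0,0,0,0,0],
    [-1,0,0,0,0,0,0]
  ]
}}

```text
time_s: 27.35
eef_pos: [536.4, 244.3, 102.0]
ee_rot: [-0.0, 0.99, -0.142, 0.001]
force: [0.1, -1.4, -0.7]
grip_width: 0.998
grip_force: 0.0
```

```bash
cat >> capm.py <<'E'
print('disc in tool',R.inv().apply(np.r_[c,16]-p),(R.as_matrix()[:,1]*100))
E
python3 capm.py
```

```text
[536.4 244.3 102. ] [0.23, 0.58, 1.46, -0.0, 1.11, 2.08]
[320.1 213.2] 0.82 [533.1 245.1  30. ] [527.  246.9  12. ]
[319.7 205.5] 0.63 [539.6 243.6  30. ] [534.1 245.2  12. ]
hull (286, 169, 71, 68)
disc (536.3121948242188, 243.47296142578125) 30.899843215942383 (31)
[291 195  17  30 301] [297.8 207. ] at z42 mean [546.9 259.1] ((544.519775390625, 258.763427734375), (12.342421531677246, 23.859617233276367), 72.95211029052734)
[335 195  17  31 299] [344.7 207.8] at z42 mean [536.1 224.4] ((534.5321044921875, 226.1754608154297), (12.45173454284668, 24.627979278564453), 74.6157455444336)
disc in tool [ 0.1  0.9 86. ] [-28.  -96.   -0.1]
```

{"name": "send_rows", "arguments": {
  "targets": [
    [-1,0,0.0009,0.01,0,0,0.012],
    [-1,0,0,0.012,0,0,0],
    [-1,0,0,0.012,0,0,0],
    [-1,0,0,0.012,0,0,0],
    [-1,0,0,0.012,0,0,0],
    [-1,0,0,0.01,0,0,0],
    [-1,0,0,0.008,0,0,0],
    [-1,0,0,0.006,0,0,0],
    [-1,0,0,0,0,0,0],
    [-1,0,0,0,0,0,0]
  ]
}}

```text
time_s: 28.75
eef_pos: [535.9, 243.4, 19.3]
ee_rot: [0.0, 0.989, -0.148, 0.0]
force: [0.4, 0.3, -0.5]
grip_width: 1.002
grip_force: 0.0
```

{"name": "send_rows", "arguments": {
  "targets": [
    [-0.5,0,0,0,0,0,0],
    [-0.2,0,0,0,0,0,0],
    [0,0,0,0,0,0,0],
    [0.2,0,0,0,0,0,0],
    [0.5,0,0,0,0,0,0],
    [1,0,0,0,0,0,0],
    [1,0,0,0,0,0,0],
    [1,0,0,0,0,0,0],
    [1,0,0,0,0,0,0],
    [1,0,0,0,0,0,0]
  ],
  "squeeze": 35
}}

```text
time_s: 30.0
eef_pos: [536.1, 243.3, 20.5]
ee_rot: [0.0, 0.989, -0.147, 0.001]
force: [-4.0, -0.8, 12.9]
grip_width: 0.395
grip_force: 33.9
```

{"name": "send_rows", "arguments": {
  "targets": [
    [1,0,0,-0.003,0,0,0],
    [1,0,0,-0.005,0,0,0],
    [1,0,0,-0.012,0,0,0],
    [1,0,0,-0.02,0,0,0],
    [1,0,0,-0.03,0,0,0],
    [1,0,0,-0.03,0,0,0],
    [1,0,0,-0.03,0,0,0],
    [1,0,0,-0.03,0,0,0],
    [1,0,0,-0.02,0,0,0],
    [1,0,0,0,0,0,0]
  ]
}}

```text
time_s: 31.25
eef_pos: [536.2, 243.5, 200.8]
ee_rot: [-0.0, 0.989, -0.148, 0.002]
force: [-0.0, 0.6, -0.7]
grip_width: 0.398
grip_force: 35.2
```

```bash
python3 - <<'E'
from h import *
p,R=tool();s=ctrl.sense();print(p,s['force'],s['grip_width'],np.array(s['joints']).round(2).tolist())
w=cap('wrist','held');h=cv2.cvtColor(w['img'],cv2.COLOR_RGB2HSV)
red=(((h[...,0]<8)|(h[...,0]>172))&(h[...,1]>180)&(h[...,2]>60)).astype(np.uint8)
n,l,st,_=cv2.connectedComponentsWithStats(red)
for i in range(1,n):
    if st[i,4]>100: print(st[i])
t=np.linspace(0,2*np.pi,180)
for zz in(-6,-4.5,-3,0):   # disc top relative to TCP (expect -4.5: TCP at cap z 20.5)
    a=np.array([proj(w,p+[31*np.cos(x),31*np.sin(x),zz]) for x in t]);print(zz,a.min(0),a.max(0))
G=np.array([578.5,12.7,210.]);print(np.array_str(np.array(rows(G,R,9)),precision=4))
E
```

```text
[536.2 243.5 200.8] [-0.   0.6 -0.7] 0.3981127956974307 [0.23, 0.47, 1.34, -0.0, 1.32, 2.09]
[ 269  195  104   96 5397]
-6 [267.2 194.8] [372.2 290.5]
-4.5 [266.7 195.5] [372.7 291.9]
-3 [266.3 196.3] [373.2 293.4]
0 [265.3 197.8] [374.1 296.4]
[[ 0.012   0.0231 -0.0012  0.0002  0.0003 -0.    ]
 [ 0.012   0.0231 -0.0012  0.0002  0.0003 -0.    ]
 [ 0.012   0.0231 -0.0012  0.0002  0.0003 -0.    ]
 [ 0.012   0.0231 -0.0012  0.0002  0.0003 -0.    ]
 [ 0.012   0.0231 -0.0012  0.0002  0.0003 -0.    ]
 [ 0.012   0.0231 -0.0012  0.0002  0.0003 -0.    ]
 [ 0.012   0.0231 -0.0012  0.0002  0.0003 -0.    ]
 [ 0.012   0.0231 -0.0012  0.0002  0.0003 -0.    ]
 [ 0.012   0.0231 -0.0012  0.0002  0.0003 -0.    ]]
```

{"name": "send_rows", "arguments": {
  "targets": [
    [1,0.007,0.012,0,0,0,0],
    [1,0.012,0.023,-0.001,0,0,0],
    [1,0.013,0.025,-0.001,0,0,0],
    [1,0.013,0.025,-0.001,0,0,0],
    [1,0.013,0.025,-0.001,0,0,0],
    [1,0.013,0.025,-0.001,0,0,0],
    [1,0.013,0.025,-0.001,0,0,0],
    [1,0.012,0.023,0,0,0,0],
    [1,0.0115,0.022,0,0,0,0],
    [1,0,0,0,0,0,0]
  ]
}}

```text
time_s: 32.55
eef_pos: [578.4, 13.9, 204.1]
ee_rot: [0.0, 0.989, -0.149, -0.001]
force: [-0.4, -0.5, -0.8]
grip_width: 0.394
grip_force: 35.2
```

```bash
python3 - <<'E'
from h import *
p,R=tool();s=ctrl.sense();print(p,s['force'],s['grip_width'])
print('shift in tool',R.inv().apply(np.array([578.5,13.4,p[2]])-p),R.as_matrix()[:,2]*1000)
w,sc,t=cap('wrist','w8'),cap('scene','s8'),cap('top')
# trumpet still upright? flange/rim in scene
for n,pp in(('s',sc),('w',w)):
  for q,z in(('trumpet_mouth',125),('trumpet',20),('cap_seat',p[2]-8.5)):
    for a in ctrl.landmark_of(q,pp):
        X=atz(pp,a['point'],z)
        if np.hypot(X[0]-578,X[1]-13)<40: print(n,q,round(a['score'],2),X)
h=cv2.cvtColor(w['img'],cv2.COLOR_RGB2HSV)
m=((h[...,1]<60)&(h[...,2]>90)).astype(np.uint8);m[:130]=0;m[260:]=0;m[:,:240]=0;m[:,400:]=0
n,l,st,_=cv2.connectedComponentsWithStats(m);print([x.tolist() for x in st[1:] if x[4]>50])
tt=np.linspace(0,2*np.pi,180);a=np.array([proj(w,[578.5+32*np.cos(x),12.7+32*np.sin(x),125]) for x in tt]);print('pred rim',a.min(0),a.max(0))
E
```

```text
[578.4  13.9 204.1] [-0.4 -0.5 -0.8] 0.39440471577110636
shift in tool [ 0.2  0.5 -0. ] [   -1.6    -0.2 -1000. ]
s trumpet_mouth 0.65 [576.8  18.4 125. ]
s trumpet 0.79 [576.3  17.   20. ]
s cap_seat 0.78 [575.3  21.8 195.6]
w trumpet_mouth 0.87 [581.3  12.4 125. ]
w trumpet 0.86 [580.3  18.9  20. ]
w cap_seat 0.8 [577.   14.4 195.6]
[[283, 158, 76, 51, 1564]]
pred rim [283.2 168.4] [359.1 240.6]
```

{"name": "send_rows", "arguments": {
  "targets": [
    [1,0.0002,0.0005,0.004,0,0,0],
    [1,0,0,0.008,0,0,0],
    [1,0,0,0.01,0,0,0],
    [1,0,0,0.01,0,0,0],
    [1,0,0,0.01,0,0,0],
    [1,0,0,0.007,0,0,0],
    [1,0,0,0.004,0,0,0],
    [1,0,0,0.001,0,0,0],
    [1,0,0,0,0,0,0],
    [1,0,0,0,0,0,0]
  ]
}}

```text
time_s: 34.25
eef_pos: [578.8, 15.4, 151.4]
ee_rot: [0.0, 0.989, -0.148, 0.0]
force: [0.5, -0.5, -0.6]
grip_width: 0.395
grip_force: 35.2
```

{"name": "send_rows", "arguments": {
  "targets": [
    [1,0,0,0.0015,0,0,0],
    [1,0,0,0.0015,0,0,0],
    [1,0,0,0.0015,0,0,0],
    [1,0,0,0.0015,0,0,0],
    [1,0,0,0.001,0,0,0],
    [1,0,0,0.001,0,0,0],
    [1,0,0,0,0,0,0],
    [1,0,0,0,0,0,0],
    [1,0,0,0,0,0,0],
    [1,0,0,0,0,0,0]
  ]
}}

```text
time_s: 35.5
eef_pos: [578.7, 15.4, 143.1]
ee_rot: [0.0, 0.989, -0.148, 0.0]
force: [0.7, -0.2, -0.8]
grip_width: 0.398
grip_force: 35.1
```

{"name": "send_rows", "arguments": {
  "targets": [
    [1,0.0001,0.001,0,0,0,0],
    [1,0.0002,0.001,0,0,0,0],
    [1,0,0,0.001,0,0,0],
    [1,0,0,0.001,0,0,0],
    [1,0,0,0.001,0,0,0],
    [1,0,0,0.001,0,0,0],
    [1,0,0,0.001,0,0,0],
    [1,0,0,0.001,0,0,0],
    [1,0,0,0,0,0,0],
    [1,0,0,0,0,0,0]
  ]
}}

```text
time_s: 36.75
eef_pos: [578.4, 13.4, 137.1]
ee_rot: [0.0, 0.989, -0.148, 0.0]
force: [0.0, -0.5, -1.1]
grip_width: 0.397
grip_force: 35.1
```

{"name": "send_rows", "arguments": {
  "targets": [
    [1,0,0,0.0007,0,0,0],
    [1,0,0,0.0007,0,0,0],
    [1,0,0,0.0007,0,0,0],
    [1,0,0,0.0006,0,0,0],
    [1,0,0,0.0005,0,0,0],
    [1,0,0,0,0,0,0],
    [1,0,0,0,0,0,0],
    [1,0,0,0,0,0,0],
    [1,0,0,0,0,0,0],
    [1,0,0,0,0,0,0]
  ]
}}

```text
time_s: 38.0
eef_pos: [578.4, 13.4, 133.9]
ee_rot: [0.0, 0.989, -0.148, 0.0]
force: [0.2, 0.3, -1.2]
grip_width: 0.392
grip_force: 35.1
```

{"name": "send_rows", "arguments": {
  "targets": [
    [1,0,0,0.0004,0,0,0],
    [1,0,0,0.0004,0,0,0],
    [1,0,0,0.0004,0,0,0],
    [1,0,0,0.0003,0,0,0],
    [1,0,0,0.0002,0,0,0],
    [1,0,0,0,0,0,0],
    [1,0,0,0,0,0,0],
    [1,0,0,0,0,0,0],
    [1,0,0,0,0,0,0],
    [1,0,0,0,0,0,0]
  ]
}}

```text
time_s: 39.25
eef_pos: [578.8, 13.3, 133.7]
ee_rot: [0.0, 0.989, -0.148, 0.001]
force: [-2.5, 0.1, 10.6]
grip_width: 0.395
grip_force: 37.8
```

{"name": "send_rows", "arguments": {
  "targets": [
    [0.1,0,0,0,0,0,0],
    [0,0,0,0,0,0,0],
    [-0.1,0,0,0,0,0,0],
    [-0.2,0,0,0,0,0,0],
    [-0.4,0,0,0,0,0,0],
    [-0.7,0,0,0,0,0,0],
    [-1,0,0,0,0,0,0],
    [-1,0,0,0,0,0,0],
    [-1,0,0,0,0,0,0],
    [-1,0,0,0,0,0,0]
  ]
}}

```text
time_s: 40.5
eef_pos: [578.4, 13.4, 132.2]
ee_rot: [0.0, 0.989, -0.148, 0.0]
force: [0.3, -0.3, -0.7]
grip_width: 0.999
grip_force: 0.0
```

{"name": "send_rows", "arguments": {
  "targets": [
    [-1,0,0,-0.005,0,0,0],
    [-1,0,0,-0.01,0,0,0],
    [-1,0,0,-0.015,0,0,0],
    [-1,0,0,-0.015,0,0,0],
    [-1,0,0,-0.015,0,0,0],
    [-1,0,0,-0.02,0,0,0],
    [-1,0,0,-0.02,0,0,0],
    [-1,0,0,-0.02,0,0,0],
    [-1,0,0,0,0,0,0],
    [-1,0,0,0,0,0,0]
  ]
}}

```text
time_s: 41.75
eef_pos: [578.1, 13.5, 251.6]
ee_rot: [0.0, 0.989, -0.148, -0.0]
force: [-0.9, 0.1, 0.5]
grip_width: 1.003
grip_force: 0.0
```

```bash
sed 's/\[536,243,16\]/[578.5,13,129]/; s/a\[0\],16)/a[0],129)/; s/(w,a,42)/(w,a,155)/; s/c,16\]/c,129]/' capm.py > capm2.py; python3 capm2.py; python3 - <<'E'
from h import *
s=ctrl.sense();print(s['force'],s['grip_width'],s['time_s'])
p=cap('scene');h=cv2.cvtColor(p['img'],cv2.COLOR_RGB2HSV)
for q,z in(('trumpet',20),('cap_seat',125),('cap_ears',143),('spacer',0)):
    for a in ctrl.landmark_of(q,p):
        X=atz(p,a['point'],z)
        if np.hypot(X[0]-578,X[1]-13)<30: print(q,round(a['score'],2),X)
E
```

```text
[578.1  13.5 251.6] [-0.18, 0.42, 1.29, -0.0, 1.43, 1.69]
[319.9 199.9] 0.83 [542.2  24.5  30. ] [537.   26.1  12. ]
[319.3 192.1] 0.77 [553.1  22.1  30. ] [548.4  23.5  12. ]
hull (291, 163, 61, 59)
disc (577.9437866210938, 13.12311840057373) 30.610078811645508 (31)
[ 280  133   81   63 1436] [318.1 153.4] at z42 mean [618.9   2.5] ((603.2068481445312, 5.128747940063477), (63.06856918334961, 50.16836166381836), 7.48264217376709)
[295 185  14  25 220] [300.2 195.1] at z42 mean [588.   28.9] ((585.8464965820312, 28.395124435424805), (11.772634506225586, 22.815994262695312), 71.54322814941406)
[332 185  15  25 210] [340.6 195. ] at z42 mean [577.4  -5.8] ((576.1248779296875, -4.184101104736328), (12.654033660888672, 22.54580307006836), 70.09038543701172)
disc in tool [  0.1   0.3 122.6] [-29.2 -95.6   0. ]
[0.4 0.4 0.6] 1.003546591622635 41.9
trumpet 0.62 [570.2   8.8  20. ]
cap_seat 0.79 [572.6  18.7 125. ]
cap_ears 0.62 [579.9  21.9 143. ]
spacer 0.77 [571.6  18.3   0. ]
```

```bash
python3 -c "
from h import *
print(ctrl.finish_job())"
```

```text
the job is handed in; nothing more can be done
None
```

I handed the job in at about 42 s of the 64 s allowed. My last measurements showed the trumpet upright on the spacer over the bore, the cap seated flat on its mouth, both tabs sprung out and the gripper clear; the call returned no verdict.

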